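Fit the V-rest jig onto the welding stand's sloping rail

ROBOT

A 6-joint arm with a two-finger parallel gripper is mounted at the origin on the work surface. World frame = base frame: x ahead of the robot, y to its left, z up, the work surface at z = 0. Lengths are in m, angles in degrees, forces in N, time in s.
With the tool pointing down it reaches from about 0.3 to 0.75 m from the base axis. Payload 8.5 kg.
Tool frame: the origin (TCP) lies midway between the tips of the shut fingers; the grasp point (between the pads) lies 19 mm behind it; z points along the fingers, y is the line along which they close (so a half turn about z gives the same grasp; the last joint's range is limited). The gripper opens to 85 mm and grips with 20 to 120 N. Pads are 22 mm wide; open, the fingers measure 114 mm over their backs; the gripper's body (76 mm by 85 mm) begins 54 mm behind the grasp point. The pads swing forward as they close: fully open they stand 13 mm farther back than shut.
Start: joints at [60.201, 21.807, 74.336, -0, 83.858, -12.336], TCP at [0.165, 0.525, 0.231] pointing down, gripper open.
Joint ranges: [-178.18, 178.18], [-50.72, 133.34], [12.68, 142.11], [-81.47, 261.47], [9.98, 163.14], [-165.26, 165.26]. Speed limits (degrees/s): [136.94, 136.94, 180, 180, 180, 180].

INTERFACE

Orientations are given as a 3x3 rotation matrix whose columns are the frame's x, y, z axes.
In Python, from rig import env gives the robot as it stands. The module is installed in compiled form; this text tells all that it offers.
- The arm moves only by the tool jog_arm, never from a script. Its argument "targets" is a list of rows, each a list of 6 numbers: the shift along the tool's x, y, z in cm, then the turn, a rotation vector about the tool's x, y, z in degrees. A call has 1 to 8 rows; each row is the pose to reach, as a shift and turn from the pose commanded when the call began, along the tool's axes at that moment; what a row does not reach only later rows make up. A row lasts 1/12 s, in which the tool goes at most 41.7 mm and 7.16 degrees, less where a joint would pass 70% of its speed; a pose out of reach is approached as far as the arm can. A call with a gripper value outside its range is refused whole. "hand" is the opening, from 0 (shut) to 1 (fully open), set as the call begins (left out, the last holds). The fingers move at their own pace and stop on an object; "newtons" is the grip in N (left out, the last holds). Time passes only in rows, so rows that repeat a pose let the fingers close. It gives the time, the measured TCP pose, the force, the opening and the grip force at its end, in the units of the state.
- env.observe(): the state, without advancing time (a new reading comes with each control period).
- env.get_image(name): name is "scene" or "top" or "wrist"; returns a dict with "frame" (400x640x3 uint8, red, green, blue), "depth" (400x640 float32, m along the optical axis (not along the pixel's ray), 0 where there is no reading), "fovy" (degrees; the focal length in pixels is half the picture's height over the tangent of half this angle, whatever the lens; pixels are square), "cx", "cy" (the principal point, pixels), "cam_to_world" (4x4, takes a point from camera to world coordinates). Camera axes: x right, y down, z forward; pixel columns grow to the right and rows downward; lengths in m; the calibration is good to about 2 mm. A picture is of the moment at which its call begins.
- env.close_job(): hands the job in; it is judged then, once.
Trained networks look in the newest picture that a camera, given by its name, has taken for a name from the list of things; names that differ only in an ending like _2 or _b are one class to them, and where a whole thing is asked for, a point or a joint stands for the part that bears it (a point fixed in the world has none). Each returns a list of dicts, best first, with "score" (0 to 1); they miss things now and then, are a little off and sometimes report something else, mostly with a low value. They report only what shows in the picture. A call takes as long as a camera call. They do not tell look-alikes from the thing itself.
- env.regions_of(camera, target): "pixels" (400x640 bool, what is visible of it) and "point" ([row, column] in pixels, amid what is visible of it).
The state is a dict: "time_s": time; "q": joint angles; "qvel": joint speeds; "joint_efforts": joint torques, N m; "position": TCP position; "tool_rot": TCP orientation; "ft_force": force on the tool from outside, world axes, zero at the start; "wrist_torque": the same for the moment, N m; "grip_width": finger opening in m; "gripper_force": force on a finger pad.
Only numpy, scipy, OpenCV 4.12 (cv2) and the standard library are available. Lean on these libraries where they do the work, as an engineer would, in place of code of your own. Each camera call takes 0.05 s, during which the arm holds its last target. There are 200 camera calls.

TASK

Put the jig with the two V-shaped rests onto the sloping rail of the welding stand: slide it on from the rail's lower end and push it up against the spring bumper until the spring catch snaps into it and holds it fully home, then let go. Leave the flat-topped jig and the other things on the bench where they are.

Things in the scene. Friction and masses are not known exactly. Their poses are not given: they have to be found in the camera images.
- vee_jig: The jig to fit: aluminium carriage 100 (x) x 60 (y) x 26 mm high, 0.25 to 0.5 kg, channel down on the bench; same after a half turn. Origin: centre of underside, z up. Middle of its top: dark grip block 44 (x) x 24 mm (y), 26 to 64 mm above the origin; grip it across y. 34 to 50 mm out at both ends: steel V rests, up to 54 mm above the origin.
- vee_jig_seat (a point): On the vee_jig, 16 mm above its origin: middle of the ceiling of its channel; jig axes. It meets the rail's origin when fully home. Channel along x, open at both ends: cavity 39 mm wide, 10 mm high, below it two 6 mm thick lips with a 20 mm gap between. Hidden in the ceiling's middle a pocket 22 mm long (x), 18 mm wide, for the catch.
- rail: Steel T-rail fixed on the stand (black disc foot 140 mm across, post), rising 30 degrees towards the robot's left, turned up to 27 degrees from that. Origin: home on the running face, 170 mm above the bench. x up the slope, y across, z off the face. Head 36 mm wide, z -8 to 0; web 14 mm wide to z -28; beam 30 mm wide to z -42. Stop block at the top: face at x = 53 mm, 3 mm past home for the jig.
- catch (a joint): Spring catch in the rail's face at home: m pressed in; 0 = up, 4 mm out of the face. 4 N at 0, 1 N more per mm. Its free roller lets the jig ride over it going up (first met 60 mm short of home); its steep upper face then stops the jig going back. It snaps up into the jig's pocket only once the jig is within 0.8 mm of home or past it; reads near 0 then.
- flat_jig: Bystander, loose: the same carriage and grip block, but with flat-topped steel blocks (56 mm wide, up to 48 mm above the origin) at its ends instead of V rests. Origin: centre of underside. Not to be moved.
- clear_ring: Bystander, loose: clear plastic ring, 90 mm across, 16 mm high, lying flat. Origin: centre of underside.
- pedal: Bystander, loose: black foot pedal 170 (x) x 90 x 34 mm high. Origin: centre of underside.
- tube_sample: Bystander, loose: steel tube standing upright, 44 mm across, 70 mm high. Origin: centre of underside.
- wire_spool: Bystander, loose: grey spool standing flat, 72 mm across, 40 mm high. Origin: centre of underside.
- solvent_bottle: Bystander, loose: white bottle, 56 mm across, 150 mm high, upright. Origin: centre of underside.
- brush: Bystander, loose: hand brush 180 mm long lying on the bench.
- rail_tip (a point): The rail's lower, entry end: 90 mm down the slope from the rail's origin, mid-height of the head (z = -4 mm); rail axes. The last 18 mm are half-round seen from above, and chamfered over 8 mm to 3 mm thick at the tip.
- bumper (a joint): Spring bumper, a 9 mm steel rod out of the stop block along the rail's x: m pressed in, limit 0.013. Free tip at rail x = 41 mm, so it meets the jig 9 mm short of home. 2 N at 0, 0.7 N more per mm (about 8 N at home); it throws an unlatched jig back. Whole push near home with slope, catch and friction: 12 to 22 N.
Not all that is in view belongs to the job. What is shaped like the part that bears rail but orange, purple or red is not meant.

How it is judged (in metres and radians):
On the way:
1. the V-rest jig is threaded on the rail's lower end, short of home (x of vee_jig_seat in the frame of rail between -0.125 and -0.015 m and y of vee_jig_seat in the frame of rail between -0.005 and 0.005 m and z of vee_jig_seat in the frame of rail between -0.004 and 0.006 m), for 0.1 s.
At the end, for the whole second after the job is handed in: The V-rest jig is on the rail with its seat point within 3.5 mm of the home place, aligned with the rail within 0.08 rad, the catch risen into its pocket (pressed in less than 1.8 mm), at rest and let go (distance between vee_jig_seat and rail below 0.0035 m and angle between the x axis of vee_jig and the x axis of rail, either way round below 0.08 rad and angle between the z axis of vee_jig and the z axis of rail, either way round below 0.08 rad and value of joint catch below 0.0018 m and linear speed of vee_jig below 0.01 m/s); the robot touches nothing.
It fails at once if the flat-topped jig was moved more than 30 mm (distance of flat_jig from where it was at the start of the episode above 0.03 m).
It fails at once if another thing on the bench was moved more than 40 mm (distance of any of clear_ring, pedal, tube_sample, wire_spool, solvent_bottle, brush from where it was at the start of the episode above 0.04 m).
It also fails if it takes over 54 s, if anything falls off the work surface, if the arm or the gripper's body presses on something with over 40 N, if the wrist force passes 120 N, or if a joint passes its speed limit or range.

## Working session

There is one attempt and no reset: what is moved stays moved. The work goes in short steps, Python scripts to look and compute and a tool call to move; the robot and the scene stay as the last step left them, time stands still between calls to the robot, and variables do not carry over. Pictures are saved under pics/ and viewed, at most 10 in all, crops included, and the job is handed in when it is done.

Besides the shell and the picture viewer there is one more tool, called after "Request:" by a JSON object that holds its "method" and its "body". jog_arm: Moves the arm, as the interface text tells. Its arguments: {"type":"object","properties":{"targets":{"type":"array","items":{"type":"array","items":{"type":"number"}}},"hand":{"type":"number"},"newtons":{"type":"number"}},"required":["targets"]}

```bash
mkdir -p pics; cat > h.py <<'E'
import numpy as np, cv2
from rig import env
def K(im):
    h=im["frame"].shape[0]; return h/2/np.tan(np.radians(im["fovy"])/2)
def cloud(im):
    f=K(im); d=im["depth"]; r,c=np.indices(d.shape)
    p=np.stack([(c-im["cx"])/f*d,(r-im["cy"])/f*d,d],-1)
    T=np.array(im["cam_to_world"]); return p@T[:3,:3].T+T[:3,3]
def save(im,n,crop=None,scale=1):
    f=im["frame"][:,:,::-1]
    if crop: r0,r1,c0,c1=crop; f=f[r0:r1,c0:c1]
    cv2.imwrite("pics/"+n,cv2.resize(f,None,fx=scale,fy=scale,interpolation=cv2.INTER_CUBIC))
E
python3 - <<'E'
from h import *
import pickle
np.set_printoptions(precision=4,suppress=True)
ims={}
for n in ["scene","top"]:
    im=env.get_image(n); ims[n]=im; P=cloud(im)
    print(n,im["fovy"],np.array(im["cam_to_world"]).tolist())
    for t in ["vee_jig","flat_jig","rail","rail_tip","catch","bumper"]:
        for r in env.regions_of(n,t)[:4]:
            m=r["pixels"]&(im["depth"]>0); q=P[m]
            print(n,t,round(r["score"],2),np.round(r["point"]),m.sum(),np.median(q,0) if len(q) else None, q[:,2].max() if len(q) else None)
pickle.dump(ims,open("ims.pkl","wb"))
f=np.vstack([ims["scene"]["frame"],ims["top"]["frame"]])[:,:,::-1]
cv2.imwrite("pics/a.png",ims["scene"]["frame"][:,:,::-1]);cv2.imwrite("pics/b.png",ims["top"]["frame"][:,:,::-1])
print(env.observe())
E
```

```text
scene 56.54148631584705 [[-0.2879067254207613, 0.7892638142881615, -0.542376574819375, 1.0546812325481825], [0.9576486947412808, 0.23983585774293886, -0.1593353030593984, 0.11066102480530528], [0.004323761998061062, -0.5652799242817769, -0.8248878180008316, 0.9172976950644572], [0.0, 0.0, 0.0, 1.0]]
scene vee_jig 0.73 [181. 246.] 829 [ 0.5    -0.2956  0.029 ] 0.06932186203344803
scene flat_jig 0.91 [223. 444.] 933 [0.4719 0.2716 0.0361] 0.07088387492119197
scene flat_jig 0.52 [220. 174.] 1725 [ 0.6677 -0.4305  0.034 ] 0.15151379542760823
scene rail 0.89 [272. 263.] 1275 [ 0.7938 -0.1048  0.1696] 0.22171790208702036
scene rail 0.83 [144. 444.] 1096 [0.2977 0.2246 0.158 ] 0.22110615671898104
scene rail 0.69 [222. 361.] 1219 [0.615  0.0688 0.164 ] 0.22193886870212376
scene rail 0.66 [309. 367.] 1612 [0.8045 0.1304 0.1681] 0.22088550916443506
scene rail_tip 0.93 [276. 262.] 1229 [ 0.7943 -0.1031  0.1702] 0.22171790208702036
scene rail_tip 0.88 [309. 370.] 1513 [0.8054 0.1303 0.1705] 0.22088550916443506
scene rail_tip 0.59 [222. 361.] 1179 [0.6144 0.0707 0.1654] 0.22193886870212376
top 46
[... 1008 characters left out ...]
336.] 646 [ 0.7806 -0.1052  0.1649] 0.22507403938420523
top bumper 0.57 [161. 399.] 327 [ 0.6759 -0.3154  0.0984] 0.15353577751447478
{'time_s': 0.7, 'q': array([ 60.2018,  21.8076,  74.3382,  -0.0008,  83.8563, -12.3372]), 'qvel': array([ 0.0393, -0.105 ,  0.0866,  0.0353, -0.0228,  0.0304]), 'joint_efforts': array([  0.0014, -44.8253, -23.1437,  -0.0002,   0.0005,  -0.    ]), 'position': array([0.165 , 0.5246, 0.2313]), 'tool_rot': array([[-0.9539,  0.3001, -0.    ],
       [ 0.3001,  0.9539, -0.    ],
       [-0.    , -0.    , -1.    ]]), 'ft_force': array([0.8037, 0.8501, 0.7344]), 'wrist_torque': array([ 0.0908, -0.039 , -0.0041]), 'gripper_force': 0.0, 'grip_width': 0.0856023330328546}
```

View pics/a.png

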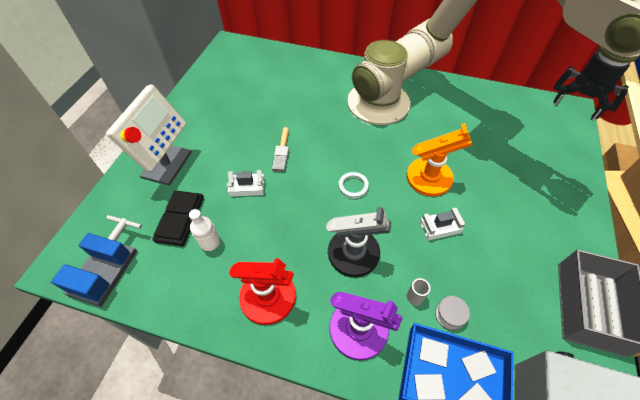

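View pics/b.png

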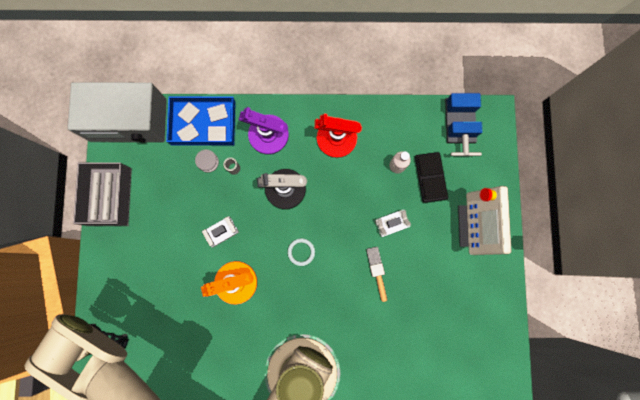

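The steel rail on the black foot, at scene (361,222), is the target. The orange (430,160), red (263,290) and purple (360,320) stands are decoys. There are two candidates for the jig, at scene (246,182) and (443,223). I'll compare them in one close crop.

```bash
python3 - <<'E'
from h import *
import pickle
ims=pickle.load(open("ims.pkl","rb"))
s=ims["scene"]["frame"]; t=ims["top"]["frame"]
z=lambda f,r,c,a:cv2.resize(f[r-a:r+a,c-a:c+a],(380,290),interpolation=cv2.INTER_CUBIC)
o=np.vstack([np.hstack([z(s,181,246,26),z(s,223,444,26)]),np.hstack([z(t,222,394,22),z(t,232,222,22)])])
cv2.imwrite("pics/c.png",o[:,:,::-1])
E
```

```text
(no output)
```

View pics/c.png

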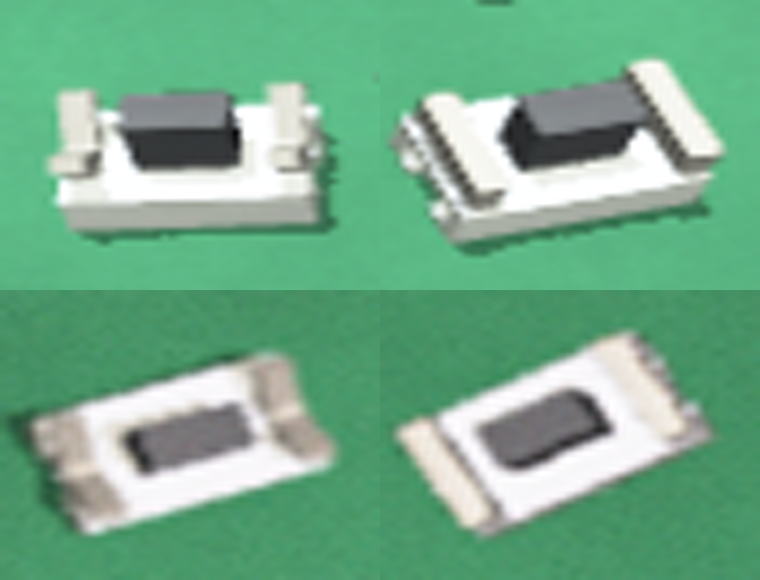

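Top left and bottom left show V notches, so the vee_jig is the one at scene (246,182), top (394,222), roughly world (0.49,-0.296). The one at scene (443,223) is the flat jig. Next I'll fit the rail and jig poses.

```bash
cat >> h.py <<'E'
from scipy.optimize import least_squares
def railfit(q,az0=90,verbose=True):
    """q: world points near the rail. plane with 30deg slope at running face -> origin(170mm), azimuth"""
    def res(p,pts):
        a=p[0]; x=np.array([np.cos(a)*np.cos(np.pi/6),np.sin(a)*np.cos(np.pi/6),.5]); y=np.array([-np.sin(a),np.cos(a),0]); z=np.cross(x,y); 
        return (pts-np.array([p[1],p[2],.17]))@np.c_[x,y,z]
    return res
def jigtop(P,c,r=.075):
    m=(np.hypot(P[...,0]-c[0],P[...,1]-c[1])<r)
    return m
E
python3 - <<'E'
from h import *
import pickle
np.set_printoptions(precision=4,suppress=True)
ims=pickle.load(open("ims.pkl","rb"))
for n in ims:
    im=ims[n];P=cloud(im).reshape(-1,3);C=im["frame"].reshape(-1,3).astype(int)
    d=(im["depth"].ravel()>0)
    # bench height
    g=d&(abs(P[:,0]-.5)<.05)&(abs(P[:,1]+.05)<.05); print(n,"bench",np.median(P[g,2]))
    # rail
    q=P[d&(np.hypot(P[:,0]-.61,P[:,1]-.066)<.13)&(P[:,2]>.11)&(P[:,2]<.24)]
    print("rail pts",len(q),q.min(0),q.max(0))
    # ransac plane
    rng=np.random.default_rng(0);best=None
    for _ in range(2000):
        a,b,c=q[rng.choice(len(q),3,False)]
        nn=np.cross(b-a,c-a);L=np.linalg.norm(nn)
        if L<1e-7: continue
        nn/=L; nn*=np.sign(nn[2])
        if nn[2]<.8 or nn[2]>.92: continue
        k=abs((q-a)@nn)<.0015
        if best is None or k.sum()>best.sum(): best=k
    s=q[best];m=s.mean(0);u,_,vt=np.linalg.svd(s-m);nn=vt[2]*np.sign(vt[2][2]);
    ang=np.degrees(np.arccos(nn[2]));az=np.degrees(np.arctan2(-nn[1],-nn[0]))
    rect=cv2.minAreaRect(s[:,:2].astype(np.float32)*1000)
    print(best.sum(),"mean",m,"slope",ang,"az",az,"long axis",vt[0],rect)
    # jig
    for nm,cc in(("vee",(.49,-.296)),):
        k=d&(np.hypot(P[:,0]-cc[0],P[:,1]-cc[1])<.08)&(P[:,2]>.02)
        j=P[k]; r=cv2.minAreaRect(j[:,:2].astype(np.float32)*1000); print(nm,"all>20mm",r,len(j))
        dark=C[k].max(1)<110; jj=j[dark&(j[:,2]>.058)]; print("grip top",len(jj),jj.mean(0),cv2.minAreaRect(jj[:,:2].astype(np.float32)*1000))
E
```

```text
scene bench 0.0011919341054410504
rail pts 1317 [ 0.5837 -0.0161  0.1103] [0.6319 0.1353 0.2219]
484 mean [0.6106 0.0474 0.1639] slope 30.32512252329829 az 96.28164267967213 long axis [ 0.0704 -0.8604 -0.5048] ((608.9533081054688, 50.79845428466797), (38.04740524291992, 130.76995849609375), 4.780267715454102)
vee all>20mm ((490.4761962890625, -302.3551330566406), (63.25368881225586, 100.18120574951172), 21.302824020385742) 708
grip top 23 [ 0.5    -0.2958  0.0622] ((499.9360656738281, -296.29547119140625), (4.482245922088623, 36.46147918701172), 24.3137149810791)
top bench -0.0005332260349080187
rail pts 635 [ 0.5795 -0.0131  0.1101] [0.6272 0.1362 0.2217]
203 mean [0.6043 0.0471 0.1596] slope 29.342368722225643 az 99.87778722612092 long axis [-0.0762  0.8691  0.4887] ((604.1399536132812, 54.62904357910156), (35.70286178588867, 131.53900146484375), 5.619344234466553)
vee all>20mm ((484.7807922363281, -299.1817321777344), (59.8422966003418, 100.89308166503906), 20.36457061767578) 532
grip top 12 [ 0.4804 -0.2805  0.0619] ((480.3223876953125, -280.49542236328125), (17.709888458251953, 5.192842960357666), 13.567060470581055)
```

```bash
cat >> h.py <<'E'
from scipy.spatial.transform import Rotation as Rn
np.set_printoptions(precision=4,suppress=True)
def go(p,R):
    o=env.observe(); R0=np.array(o["tool_rot"]); p0=np.array(o["position"])
    print("t",o["time_s"],"pos",p0,"F",o["ft_force"],"grip",o["grip_width"],"shift cm",np.round(R0.T@(np.array(p)-p0)*100,2),"turn",np.round(Rn.from_matrix(R0.T@R).as_rotvec(degrees=True),2))
def down(az): # tool down, tool y at azimuth az
    a=np.radians(az); y=np.array([np.cos(a),np.sin(a),0]); z=np.array([0,0,-1.]); return np.c_[np.cross(y,z),y,z]
E
python3 -c "
from h import *
go([.487,-.300,.42],down(20.5))"
```

```text
t 0.7 pos [0.165  0.5246 0.2313] F [0.8037 0.8501 0.7344] grip 0.0856023330328546 shift cm [-55.46 -69.   -18.87] turn [-0.    0.   52.04]
```

Request:
{"method": "jog_arm", "body": {"targets": [[0,0,-8,0,0,0],[0,0,-16,0,0,0],[0,0,-19,0,0,0],[0,0,-19,0,0,0],[0,0,-19,0,0,0]], "hand": 1}}

```text
time_s: 1.12
position: [0.1649, 0.5244, 0.4263]
tool_rot: [[-0.954, 0.3, 0.003], [0.3, 0.954, 0.006], [-0.001, 0.006, -1.0]]
ft_force: [0.1, -0.4, 0.6]
grip_width: 0.0852
gripper_force: 0.0
```

Request:
{"method": "jog_arm", "body": {"targets": [[-55.5,-69,0,0,0,52],[-55.5,-69,0,0,0,52],[-55.5,-69,0,0,0,52],[-55.5,-69,0,0,0,52],[-55.5,-69,0,0,0,52],[-55.5,-69,0,0,0,52],[-55.5,-69,0,0,0,52],[-55.5,-69,0,0,0,52]]}}

```text
time_s: 1.78
position: [0.2862, 0.2124, 0.4215]
tool_rot: [[-0.345, 0.938, 0.001], [0.938, 0.345, 0.0], [-0.0, 0.001, -1.0]]
ft_force: [0.8, 0.2, -0.0]
grip_width: 0.0855
gripper_force: 0.0
```

```bash
python3 -c "
from h import *
go([.487,-.300,.42],down(20.5))"
```

```text
t 1.7833 pos [0.2862 0.2124 0.4215] F [ 0.7875  0.2052 -0.0413] grip 0.08550773895049354 shift cm [-55.02   1.15   0.16] turn [ 0.05  0.   -0.3 ]
```

Request:
{"method": "jog_arm", "body": {"targets": [[-55,1.2,0,0,0,0],[-55,1.2,0,0,0,0],[-55,1.2,0,0,0,0],[-55,1.2,0,0,0,0],[-55,1.2,0,0,0,0],[-55,1.2,0,0,0,0],[-55,1.2,0,0,0,0],[-55,1.2,0,0,0,0]]}}

```text
time_s: 2.45
position: [0.4102, -0.0976, 0.4215]
tool_rot: [[-0.35, 0.937, 0.001], [0.937, 0.35, -0.0], [-0.0, 0.0, -1.0]]
ft_force: [1.1, 0.8, 0.6]
grip_width: 0.0853
gripper_force: 0.0
```

```bash
python3 -c "
from h import *
go([.487,-.300,.23],down(20.5))"
```

```text
t 2.45 pos [ 0.4102 -0.0976  0.4215] F [1.0791 0.8091 0.5527] grip 0.08533270681125667 shift cm [-21.64   0.1   19.16] turn [ 0.03  0.03 -0.  ]
```

Request:
{"method": "jog_arm", "body": {"targets": [[-21.6,0,19.2,0,0,0],[-21.6,0,19.2,0,0,0],[-21.6,0,19.2,0,0,0],[-21.6,0,19.2,0,0,0],[-21.6,0,19.2,0,0,0],[-21.6,0,19.2,0,0,0],[-21.6,0,19.2,0,0,0],[-21.6,0,19.2,0,0,0]]}}

```text
time_s: 3.12
position: [0.4853, -0.3007, 0.2229]
tool_rot: [[-0.348, 0.938, -0.007], [0.938, 0.348, 0.006], [0.008, -0.004, -1.0]]
ft_force: [-0.3, 0.8, -1.8]
grip_width: 0.0855
gripper_force: 0.0
```

```bash
python3 - <<'E'
from h import *
import pickle
im=env.get_image("wrist");P=cloud(im).reshape(-1,3);pickle.dump(im,open("w1.pkl","wb"));save(im,"w1.png")
T=np.array(im["cam_to_world"]);print(im["fovy"],T)
o=env.observe();print("cam in tool",np.array(o["tool_rot"]).T@(T[:3,3]-o["position"]))
d=im["depth"].ravel()>0;C=im["frame"].reshape(-1,3).astype(int)
b=d&(P[:,2]<.01)&(C[:,1]>C[:,0]*1.4);print("bench",np.median(P[b,2]),b.sum())
k=d&(np.hypot(P[:,0]-.487,P[:,1]+.3)<.08)&(P[:,2]>.02)&(P[:,2]<.075)
for lo,hi in((.022,.032),(.022,.075),(.06,.068)):
    m=k&(P[:,2]>lo)&(P[:,2]<hi);q=P[m];print(lo,hi,len(q),np.median(q,0),cv2.minAreaRect(q[:,:2].astype(np.float32)*1000))
E
```

```text
68.5351779695858 [[ 0.9372  0.3345  0.099   0.4598]
 [ 0.3488 -0.8957 -0.276  -0.2289]
 [-0.0037  0.2932 -0.9561  0.366 ]
 [ 0.      0.      0.      1.    ]]
cam in tool [ 0.0754  0.0001 -0.1398]
bench -0.00030224428073577503 171705
0.022 0.032 2074 [ 0.4835 -0.2963  0.0258] ((488.5370178222656, -299.88775634765625), (59.978633880615234, 98.98487854003906), 20.19736671447754)
0.022 0.075 4424 [ 0.4867 -0.2962  0.0349] ((488.60546875, -300.0738830566406), (59.978633880615234, 99.381591796875), 20.19736671447754)
0.06 0.068 915 [ 0.4884 -0.2995  0.0636] ((488.3440856933594, -300.467041015625), (23.74275779724121, 44.29657745361328), 21.261268615722656)
```

View pics/w1.png

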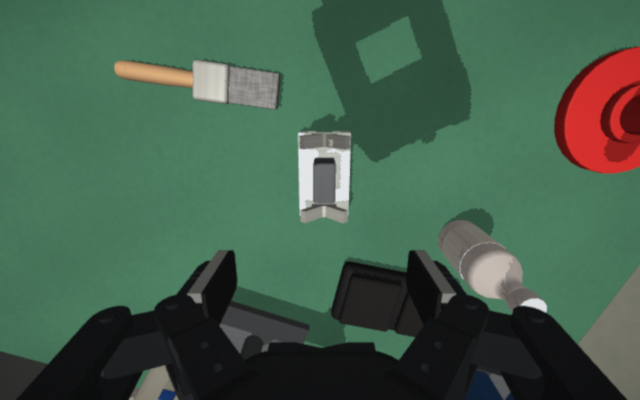

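The wrist view shows the vee_jig at (325,175), with V notches at both ends. It lies at (0.4885,-0.300) with its y axis at about 20.5°. All measured sizes match the description.

```bash
python3 -c "
from h import *
go([.4885,-.300,.030],down(20.5))"
```

```text
t 3.1667 pos [ 0.4854 -0.299   0.2258] F [-0.1875 -0.1256 -0.0182] grip 0.08534967054185263 shift cm [-0.31  0.32 19.58] turn [-0.17 -0.32 -0.09]
```

Request:
{"method": "jog_arm", "body": {"targets": [[-0.2,0.3,4,0,0,0],[-0.2,0.3,8,0,0,0],[-0.2,0.3,11,0,0,0],[-0.2,0.3,13,0,0,0],[-0.2,0.3,13,0,0,0],[-0.2,0.3,13,0,0,0]]}}

```text
time_s: 3.67
position: [0.4897, -0.2981, 0.1004]
tool_rot: [[-0.351, 0.936, 0.0], [0.936, 0.351, -0.0], [-0.0, 0.0, -1.0]]
ft_force: [0.1, -0.6, 0.8]
grip_width: 0.0855
gripper_force: 0.0
```

```bash
python3 -c "
from h import *
go([.4885,-.300,.030],down(20.5))"
```

```text
t 3.6667 pos [ 0.4897 -0.2981  0.1004] F [ 0.0645 -0.5743  0.7891] grip 0.08552863211604599 shift cm [-0.13 -0.18  7.04] turn [0.02 0.02 0.07]
```

Request:
{"method": "jog_arm", "body": {"targets": [[-0.1,-0.2,3,0,0,0],[-0.1,-0.2,5,0,0,0],[-0.1,-0.2,6.5,0,0,0],[-0.1,-0.2,7,0,0,0],[-0.1,-0.2,7,0,0,0],[-0.1,-0.2,7,0,0,0]]}}

```text
time_s: 4.17
position: [0.4887, -0.3007, 0.0313]
tool_rot: [[-0.351, 0.936, 0.002], [0.936, 0.351, -0.002], [-0.003, 0.001, -1.0]]
ft_force: [0.0, 0.7, 0.4]
grip_width: 0.0852
gripper_force: 0.0
```

Request:
{"method": "jog_arm", "body": {"targets": [[0,0,0,0,0,0],[0,0,0,0,0,0],[0,0,0,0,0,0],[0,0,0,0,0,0],[0,0,0,0,0,0],[0,0,0,0,0,0],[0,0,0,0,0,0],[0,0,0,0,0,0]], "hand": 0, "newtons": 100}}

```text
time_s: 4.83
position: [0.488, -0.3002, 0.0297]
tool_rot: [[-0.351, 0.936, 0.0], [0.936, 0.351, -0.0], [-0.001, 0.0, -1.0]]
ft_force: [-1.7, 0.7, 5.1]
grip_width: 0.0229
gripper_force: 98.9
```

```bash
cat >> h.py <<'E'
def railR(az,sl=30):
    a=np.radians(az);s=np.radians(sl); x=np.array([np.cos(a)*np.cos(s),np.sin(a)*np.cos(s),np.sin(s)]); y=np.array([-np.sin(a),np.cos(a),0]); return np.c_[x,y,np.cross(x,y)]
def goseat(s,O,az,sl=30,off=(0,0,.014)):
    """tool shift/turn that puts the seat at rail coordinates s; off = seat in the tool frame"""
    R=railR(az,sl); Rt=R@np.diag([1,-1,-1.]); go(np.array(O)+R@np.array(s)-Rt@np.array(off),Rt)
E
python3 -c "
from h import *
goseat([-.10,0,.10],[.606,.061,.17],95)"
```

```text
t 4.8333 pos [ 0.488  -0.3002  0.0297] F [-1.6614  0.6904  5.1257] grip 0.02291474563176207 shift cm [ 15.84  19.88 -18.9 ] turn [-4.05 29.84 15.18]
```

Request:
{"method": "jog_arm", "body": {"targets": [[0,0,-1,0,0,0],[0,0,-3,0,0,0],[0,0,-7,0,0,0],[0,0,-11,0,0,0],[0,0,-15,0,0,0],[0,0,-19,0,0,0],[0,0,-20,0,0,0],[0,0,-20,0,0,0]]}}

```text
time_s: 5.5
position: [0.4884, -0.3005, 0.2324]
tool_rot: [[-0.351, 0.936, 0.004], [0.936, 0.351, -0.004], [-0.005, 0.003, -1.0]]
ft_force: [0.1, -0.1, -4.7]
grip_width: 0.0228
gripper_force: 99.0
```

```bash
python3 -c "
from h import *
goseat([-.10,0,.10],[.606,.061,.17],95)"
```

```text
t 5.5 pos [ 0.4884 -0.3005  0.2324] F [ 0.131  -0.0522 -4.7118] grip 0.022824077598201594 shift cm [15.9  19.84  1.33] turn [-3.89 30.09 15.24]
```

Request:
{"method": "jog_arm", "body": {"targets": [[3,3.8,0,-0.8,6,3],[6,7.6,0,-1.6,12,6],[9,11.2,0,-2.3,18,9],[12,15,0.5,-3.1,24,12],[14.5,18,1,-3.7,28.5,14.5],[15.9,19.8,1.3,-3.9,30,15.2],[15.9,19.8,1.3,-3.9,30,15.2],[15.9,19.8,1.3,-3.9,30,15.2]]}}

```text
time_s: 6.17
position: [0.6173, -0.0795, 0.2128]
tool_rot: [[-0.073, 0.996, -0.053], [0.86, 0.09, 0.502], [0.505, -0.009, -0.863]]
ft_force: [0.3, 0.3, -3.5]
grip_width: 0.0228
gripper_force: 99.6
```

```bash
cat >> h.py <<'E'
def look(fn,pic,O=(.606,.061,.17),az=95):
    import pickle
    im=env.get_image("wrist");pickle.dump(im,open(fn,"wb"));save(im,pic)
    o=env.observe();Rt=np.array(o["tool_rot"]);p0=np.array(o["position"])
    P=cloud(im);d=im["depth"]>0
    Q=(P-np.array(O))@railR(az); J=(P-p0)@Rt
    return im,P,d,Q,J
E
python3 - <<'E'
from h import *
im,P,d,Q,J=look("w2.pkl","w2.png")
goseat([-.10,0,.10],[.606,.061,.17],95)
k=d&(abs(Q[...,0])<.13)&(abs(Q[...,1])<.03)&(abs(Q[...,2])<.006)
q=P[k];print("face pts",k.sum(),Q[k].min(0),Q[k].max(0))
k2=d&(abs(Q[...,0]-0)<.035)&(abs(Q[...,1])<.04)&(abs(Q[...,2])<.008)
s=P[k2];m=s.mean(0);
for _ in range(3):
    _,_,vt=np.linalg.svd(s-m,full_matrices=False);r=(s-m)@vt[2];s=s[abs(r)<.002];m=s.mean(0)
n=vt[2]*np.sign(vt[2][2]);print("slope",np.degrees(np.arccos(n[2])),"az",np.degrees(np.arctan2(-n[1],-n[0])),"resid",r.std())
# edges: per x bin
for x in np.arange(-.08,.055,.01):
    b=k&(abs(Q[...,0]-x)<.005);y=Q[b]
    if len(y)>20: print(round(x,3),len(y),"y",np.percentile(y[:,1],[1,99]),"mid",np.percentile(y[:,1],[1,99]).mean(),"z",np.median(y[:,2]))
# jig in hand
j=d&(abs(J[...,0])<.06)&(abs(J[...,1])<.035)&(J[...,2]>-.03)&(J[...,2]<.03)
q=J[j];print("jig",j.sum(),q.min(0),q.max(0))
E
```

```text
t 6.2167 pos [ 0.617  -0.081   0.2138] F [-1.393  -0.0281 -3.257 ] grip 0.02295775958370209 shift cm [ 0.15  0.13 -0.49] turn [-0.41 -0.25 -0.14]
face pts 7031 [-0.0676 -0.0196 -0.0027] [0.0516 0.0173 0.0059]
slope 30.028698397293912 az 95.34390303814688 resid 0.0007015263177415848
-0.07 102 y [-0.013   0.0154] mid 0.0011994356339433193 z -0.00038222038460536737
-0.06 497 y [-0.0189  0.0161] mid -0.0014212160405693893 z -0.00026677938492310866
-0.05 511 y [-0.0195  0.0159] mid -0.0017878731003541648 z -0.0003554556195923387
-0.04 518 y [-0.0191  0.0159] mid -0.001645741248174128 z -0.0003222981993776532
-0.03 571 y [-0.019   0.0164] mid -0.0013027460172090437 z -0.0003101184918112072
-0.02 572 y [-0.0187  0.0162] mid -0.0012576913581722714 z -0.0003210166851957396
-0.01 591 y [-0.0186  0.0161] mid -0.0012295166479232393 z -0.0001778783858744793
-0.0 628 y [-0.019   0.0166] mid -0.0012024112259516346 z 0.0002402839380477437
0.01 638 y [-0.0187  0.0164] mid -0.001160879094995737 z 4.109389260675909e-05
0.02 655 y [-0.0185  0.0169] mid -0.0007948044279777623 z -0.00024859270877634876
0.03 697 y [-0.0182  0.0168] mid -0.0007398122766370321 z -0.00031874744661150134
0.04 691 y [-0.0188  0.0166] mid -0.0010640495135485518 z -0.0002447899135091682
0.05 360 y [-0.0186  0.0171] mid -0.0007249951399408965 z -0.00016466397888097287
jig 12241 [-0.0498 -0.0291 -0.03  ] [0.0501 0.0313 0.0299]
```

View pics/w2.png

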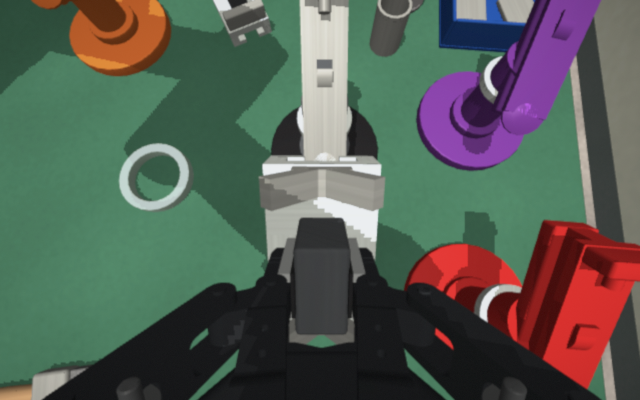

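The picture shows the held jig at (322,200). Beyond it are the rail with the catch roller at (323,72) and the bumper tip at (323,12). Next I'll measure the jig in the hand with the same camera.

```bash
python3 - <<'E'
from h import *
import pickle
im=pickle.load(open("w2.pkl","rb"));o=env.observe();Rt=np.array(o["tool_rot"]);p0=np.array(o["position"])
P=cloud(im);d=im["depth"]>0;J=(P-p0)@Rt
k=d&(abs(J[...,0])<.049)&(abs(J[...,1])<.04)&(abs(J[...,2]-.004)<.005)&(J[...,0]>.0)
s=J[k];A=np.c_[s[:,:2],np.ones(len(s))]
for _ in range(4):
    c=np.linalg.lstsq(A,s[:,2],rcond=None)[0];r=s[:,2]-A@c;g=abs(r)<.0015;s=s[g];A=A[g]
print("carriage top",len(s),"z=",c,"tilt deg",np.degrees(c[:2]),r.std(), s.min(0),s.max(0))
w=d&(abs(J[...,1])<.04)&(J[...,2]>-.03)&(J[...,2]<.012)
for x in np.arange(.02,.052,.004):
    b=w&(abs(J[...,0]-x)<.002);y=J[b][:,1]
    if len(y)>20: e=np.percentile(y,[.5,99.5]);print(round(x,3),len(y),e,e.mean())
g=d&(abs(J[...,0])<.03)&(abs(J[...,1])<.02)&(J[...,2]>-.04)&(J[...,2]<-.03);print("grip top",g.sum(),np.median(J[g],0),J[g].min(0),J[g].max(0))
Q=(P-np.array([.606,.061,.17]))@railR(95.4)
c=d&(abs(Q[...,0])<.02)&(abs(Q[...,1])<.012)&(Q[...,2]>.0015);print("catch",c.sum(),Q[c].min(0),Q[c].max(0),np.median(Q[c],0))
E
```

```text
carriage top 3521 z= [-0.0073  0.0039  0.0058] tilt deg [-0.4185  0.2227] 0.0005414896778171183 [ 0.     -0.0291  0.004 ] [0.049  0.0312 0.0072]
0.02 1853 [-0.0282  0.0303] 0.0010526667722577134
0.024 900 [-0.0284  0.0305] 0.0010630287224778646
0.028 428 [-0.0193  0.0212] 0.0009898493717977273
0.032 82 [-0.0069  0.0084] 0.0007556327506283958
0.036 850 [-0.0258  0.0283] 0.001263232949741254
0.04 1039 [-0.0261  0.0281] 0.0010009007851388418
0.044 1174 [-0.0283  0.0302] 0.0009279845427265804
0.048 2147 [-0.0283  0.0305] 0.0010601637313747206
grip top 5547 [ 0.0039  0.0009 -0.0323] [-0.0226 -0.0198 -0.04  ] [ 0.0224  0.0198 -0.03  ]
catch 398 [-0.0162 -0.0093  0.0015] [0.0187 0.0053 0.0053] [ 0.0021 -0.0012  0.0032]
```

```bash
python3 -c "
from h import *
O=np.array([.606,.061,.17])+railR(95.4)@[0,-.0012,-.0003];print(O)
goseat([-.175,0,.04],O,95.4,off=(0,.001,.0156))"
```

```text
[0.6072 0.0613 0.1697]
t 6.2167 pos [ 0.617  -0.081   0.2138] F [-1.393  -0.0281 -3.257 ] grip 0.02295775958370209 shift cm [-7.38  0.34  5.35] turn [-0.21 -0.25 -0.48]
```

Request:
{"method": "jog_arm", "body": {"targets": [[-3,0.2,0,0,0,0],[-6,0.3,0.5,0,0,0],[-7.4,0.3,2.5,-0.2,-0.2,-0.5],[-7.4,0.3,4.5,-0.2,-0.2,-0.5],[-7.4,0.3,5.3,-0.2,-0.2,-0.5],[-7.4,0.3,5.3,-0.2,-0.2,-0.5],[-7.4,0.3,5.3,-0.2,-0.2,-0.5],[-7.4,0.3,5.3,-0.2,-0.2,-0.5]]}}

```text
time_s: 6.88
position: [0.6239, -0.1194, 0.1347]
tool_rot: [[-0.084, 0.996, -0.041], [0.863, 0.093, 0.496], [0.498, 0.006, -0.867]]
ft_force: [0.7, -0.5, -3.9]
grip_width: 0.0229
gripper_force: 99.7
```

Request:
{"method": "jog_arm", "body": {"targets": [[0,0,0,0,0,0],[0,0,0,0,0,0],[0,0,0,0,0,0],[0,0,0,0,0,0]]}}

```text
time_s: 7.22
position: [0.6236, -0.1188, 0.1337]
tool_rot: [[-0.083, 0.996, -0.043], [0.863, 0.093, 0.497], [0.499, 0.005, -0.867]]
ft_force: [0.7, -0.6, -3.6]
grip_width: 0.0226
gripper_force: 99.7
```

```bash
cat > meas.py <<'E'
from h import *
import sys
O=np.array([.6072,.0613,.1697]);az=95.4;sl=30
im,P,d,Q,J=look("w3.pkl",sys.argv[1],O,az)
o=env.observe();Rt=np.array(o["tool_rot"]);print("F",o["ft_force"],"t",o["time_s"],"vel",abs(o["qvel"]).max())
def fit(s,c0=None):
    A=np.c_[s[:,:2],np.ones(len(s))]
    for _ in range(5):
        c=np.linalg.lstsq(A,s[:,2],rcond=None)[0];r=s[:,2]-A@c;g=abs(r)<.0012;s=s[g];A=A[g]
    return c,len(s)
k=d&(Q[...,0]>-.08)&(Q[...,0]<-.015)&(abs(Q[...,1])<.014)&(abs(Q[...,2])<.004)
print("rail face (rail frame) z0, dzdx deg, dzdy deg",fit(Q[k]))
kk=d&(abs(Q[...,1])<.025)&(abs(Q[...,2])<.004)
for x in np.arange(-.095,0,.01):
    y=Q[kk&(abs(Q[...,0]-x)<.005)]
    if len(y)>30: e=np.percentile(y[:,1],[1,99]);print(round(x,3),len(y),e,e.mean(),np.median(y[:,2]))
# jig in rail frame via tool frame
k=d&(abs(J[...,0])<.049)&(abs(J[...,1])<.04)&(abs(J[...,2]-.005)<.005)&(J[...,0]>0)
s=J[k];print("carriage top tool",fit(s));b=s[(s[:,0]>.02)&(s[:,0]<.028)];e=np.percentile(b[:,1],[.5,99.5]);print("jig y tool",e,e.mean(),"xmax",J[d&(abs(J[...,1])<.025)&(abs(J[...,2]-.005)<.01)&(abs(J[...,0])<.06)][:,0].max())
s=Q[k];print("carriage top rail frame",fit(s),s[:,0].max())
for lo,hi in((.018,.024),(.024,.028),(.044,.049)):
    b=Q[k&(J[...,0]>lo)&(J[...,0]<hi)];e=np.percentile(b[:,1],[.5,99.5]);print("jig y rail frame at x",np.median(b[:,0]),e,e.mean())
print("expected carriage top - seat = 10mm");goseat([-.145,0,0],O,az,off=(0,.001,.0156))
E
python3 meas.py w3.png
```

```text
F [-0.3272 -0.2572 -3.9755] t 7.2667 vel 0.15278535708883959
rail face (rail frame) z0, dzdx deg, dzdy deg (array([0.0084, 0.0035, 0.0006]), 3077)
-0.085 521 [-0.0137  0.0139] 8.02678037271614e-05 -0.0013259932206397937
-0.075 943 [-0.0172  0.0172] 2.259765383698549e-05 -0.00033283881381909996
-0.065 1027 [-0.0176  0.0177] 3.4432455354463376e-05 8.933733313144522e-05
-0.055 1074 [-0.0174  0.0179] 0.0002634536389806933 0.00012575841288624867
-0.045 1145 [-0.0176  0.0178] 7.148480991848137e-05 0.00016201158298363312
-0.035 233 [-0.0173  0.0176] 0.00018700950305142183 8.701451939040074e-05
carriage top tool (array([0.0013, 0.0012, 0.004 ]), 3590)
jig y tool [-0.029   0.0302] 0.000567859164453538 xmax 0.04935843192540673
carriage top rail frame (array([-0.0023, -0.003 ,  0.0547]), 3590) -0.12565177379928494
jig y rail frame at x -0.15338486641024834 [-0.0297  0.0297] 1.6475300631639545e-05
jig y rail frame at x -0.14908180998940856 [-0.0286  0.029 ] 0.00018839959165401626
jig y rail frame at x -0.12673994524813653 [-0.0297  0.0298] 2.838824420546386e-05
expected carriage top - seat = 10mm
t 7.2667 pos [ 0.6235 -0.1188  0.1335] F [-0.3272 -0.2572 -3.9755] grip 0.02240288798212141 shift cm [ 2.97 -0.05  4.34] turn [0.24 0.06 0.09]
```

View pics/w3.png

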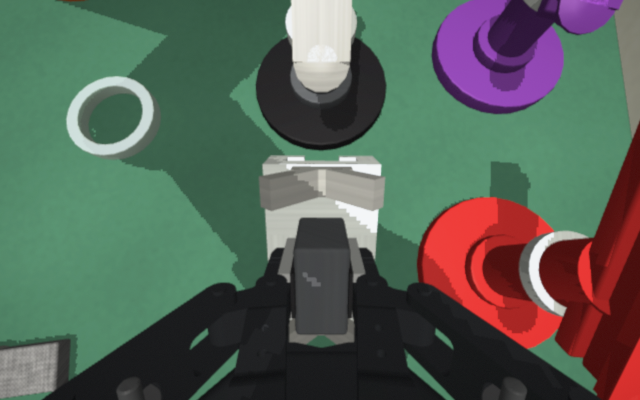

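The jig and rail tip are in line: y agrees within 0.2 mm, and the seat is 45 mm off the face. Lowering 4.4 cm.

Request:
{"method": "jog_arm", "body": {"targets": [[0,0,1.5,0,0,0],[0,0,3.2,0.1,0,0.1],[0,0,4.2,0.2,0,0.1],[0,0,4.4,0.2,0,0.1],[0,0,4.4,0.2,0,0.1],[0,0,4.4,0.2,0,0.1],[0,0,4.4,0.2,0,0.1],[0,0,4.4,0.2,0,0.1]]}}

```text
time_s: 7.93
position: [0.6219, -0.0973, 0.0959]
tool_rot: [[-0.082, 0.996, -0.045], [0.863, 0.093, 0.497], [0.499, 0.001, -0.867]]
ft_force: [0.0, 0.4, -3.6]
grip_width: 0.0226
gripper_force: 99.9
```

```bash
python3 meas.py w4.png
```

```text
F [ 0.7161  0.5504 -3.8074] t 7.9833 vel 0.3091281707552399
rail face (rail frame) z0, dzdx deg, dzdy deg (array([ 0.0104, -0.0005,  0.0007]), 3502)
-0.085 879 [-0.0137  0.0141] 0.00023681261603171553 -0.0013882939085186378
-0.075 1553 [-0.0169  0.0174] 0.00022171819812584134 -0.0002471129981309669
-0.065 1761 [-0.0175  0.0177] 0.00012769967237234899 0.00011195236531065471
-0.055 1671 [-0.0175  0.0177] 0.00014199898068670107 0.0001407108982829441
carriage top tool (array([0.0015, 0.0019, 0.0039]), 3580)
jig y tool [-0.0289  0.0303] 0.0006911455469142073 xmax 0.04933147382333505
carriage top rail frame (array([-0.0029,  0.0006,  0.0111]), 3580) -0.12586499761814143
jig y rail frame at x -0.15354984353866508 [-0.03    0.0292] -0.0003794684390702272
jig y rail frame at x -0.14919510559510896 [-0.0241  0.0293] 0.0026055008684476542
jig y rail frame at x -0.12693033103037127 [-0.0301  0.0295] -0.00031869854728864763
expected carriage top - seat = 10mm
t 7.9833 pos [ 0.6218 -0.0972  0.0957] F [ 0.7161  0.5504 -3.8074] grip 0.022747015488933372 shift cm [ 2.99 -0.07 -0.01] turn [ 0.08  0.08 -0.01]
```

Request:
{"method": "jog_arm", "body": {"targets": [[1.5,-0.05,0.04,0,0,0],[2.8,-0.05,0.04,0,0,0],[3.5,-0.05,0.04,0,0,0],[4,-0.05,0.04,0,0,0],[4.5,-0.05,0.04,0,0,0],[5,-0.05,0.04,0,0,0],[5.5,-0.05,0.04,0,0,0],[5.5,-0.05,0.04,0,0,0]]}}

```text
time_s: 8.65
position: [0.6166, -0.0485, 0.1229]
tool_rot: [[-0.082, 0.996, -0.046], [0.862, 0.094, 0.497], [0.499, 0.001, -0.866]]
ft_force: [-1.6, 1.1, -3.4]
grip_width: 0.0224
gripper_force: 99.9
```

```bash
python3 meas.py w5.png
```

```text
F [ 0.4212 -0.2719 -4.4813] t 8.7 vel 0.6646161379217119
rail face (rail frame) z0, dzdx deg, dzdy deg (array([-0.0002,  0.0014,  0.0001]), 5787)
-0.075 47 [-0.0242  0.0221] -0.0010580604497119703 0.00205351962363988
-0.065 1342 [-0.0203  0.022 ] 0.0008253781188107406 0.00013597887055084553
-0.055 1369 [-0.0175  0.0179] 0.00016883924145627213 9.893752235725954e-05
-0.045 1403 [-0.0176  0.0177] 6.505903903876106e-05 6.657727060269426e-05
-0.035 1498 [-0.0174  0.0178] 0.00015962636607667197 0.00010378921475892087
-0.025 1621 [-0.0174  0.0178] 0.00019781541856178989 9.08424499969821e-05
-0.015 1721 [-0.0175  0.0179] 0.00019589006657446013 0.00015044460523065076
-0.005 1764 [-0.0175  0.0178] 0.00016280528136512935 0.00043094053479692353
carriage top tool (array([-0.0046,  0.0026,  0.0042]), 3481)
jig y tool [-0.0288  0.0302] 0.0006790076994781027 xmax 0.05999461379159096
carriage top rail frame (array([0.0037, 0.0021, 0.0107]), 3481) -0.07042405105772234
jig y rail frame at x -0.09793770842314424 [-0.0293  0.03  ] 0.0003482137001905722
jig y rail frame at x -0.09371882253353157 [-0.0291  0.0298] 0.00033206382708584475
jig y rail frame at x -0.07168258059851021 [-0.0294  0.0301] 0.00031954278282436514
expected carriage top - seat = 10mm
t 8.7 pos [ 0.6166 -0.0489  0.1225] F [ 0.4212 -0.2719 -4.4813] grip 0.022662497232014262 shift cm [-2.56 -0.   -0.11] turn [0.03 0.05 0.01]
```

Threaded on without resistance; the seat is at about x = -0.120. Continuing up the rail.

Request:
{"method": "jog_arm", "body": {"targets": [[1,0,-0.04,0,0,0],[2,0,-0.04,0,0,0],[3,0,-0.04,0,0,0],[4,0,-0.04,0,0,0],[5,0,-0.04,0,0,0],[5.5,0,-0.04,0,0,0],[5.5,0,-0.04,0,0,0]]}}

```text
time_s: 9.28
position: [0.6122, -0.0007, 0.1511]
tool_rot: [[-0.083, 0.995, -0.046], [0.863, 0.095, 0.497], [0.499, 0.001, -0.867]]
ft_force: [0.2, 0.5, -3.9]
grip_width: 0.0228
gripper_force: 99.9
```

Request:
{"method": "jog_arm", "body": {"targets": [[0.6,0,0,0,0,0],[1.2,0,0,0,0,0],[1.8,0,0,0,0,0],[2.4,0,0,0,0,0],[3,0,0,0,0,0],[3.6,0,0,0,0,0],[4,0,0,0,0,0],[4,0,0,0,0,0]]}}

```text
time_s: 9.95
position: [0.6088, 0.0333, 0.1709]
tool_rot: [[-0.082, 0.996, -0.046], [0.862, 0.095, 0.497], [0.499, 0.001, -0.866]]
ft_force: [-1.1, -3.0, 2.0]
grip_width: 0.0228
gripper_force: 100.6
```

```bash
python3 meas.py w6.png
```

```text
F [-1.8988 -3.3765  2.1245] t 10.0 vel 0.4937103046466278
rail face (rail frame) z0, dzdx deg, dzdy deg (array([0., 0., 0.]), 0)
carriage top tool (array([-0.0061,  0.0018,  0.0041]), 3502)
jig y tool [-0.029   0.0302] 0.000594985028029061 xmax 0.059995556989030446
carriage top rail frame (array([0.0053, 0.0013, 0.011 ]), 3502) 0.02478843645264006
jig y rail frame at x -0.00266289566062077 [-0.0292  0.0301] 0.00043436421931137073
jig y rail frame at x 0.0014468587790776866 [-0.0292  0.0299] 0.0003536144376441678
jig y rail frame at x 0.02352347825097996 [-0.0293  0.0302] 0.00044031178255329005
expected carriage top - seat = 10mm
t 10.0 pos [0.6089 0.0329 0.1705] F [-1.8988 -3.3765  2.1245] grip 0.022890393837083165 shift cm [-12.08  -0.01  -0.06] turn [0.03 0.05 0.02]
```

Request:
{"method": "jog_arm", "body": {"targets": [[0.5,0,0,0,0,0],[1,0,0,0,0,0],[1.4,0,0,0,0,0],[1.8,0,0,0,0,0],[2.1,0,0,0,0,0],[2.3,0,0,0,0,0],[2.3,0,0,0,0,0]]}}

```text
time_s: 10.58
position: [0.6072, 0.0514, 0.1813]
tool_rot: [[-0.081, 0.996, -0.046], [0.864, 0.093, 0.495], [0.497, 0.0, -0.868]]
ft_force: [-0.3, -8.7, -1.0]
grip_width: 0.0227
gripper_force: 100.7
```

```bash
python3 meas.py w7.png | tail -8
```

```text
carriage top tool (array([0.0035, 0.0023, 0.0041]), 3645)
jig y tool [-0.029   0.0301] 0.0005617946986301685 xmax 0.059843799160534825
carriage top rail frame (array([-0.0067,  0.0015,  0.0108]), 3645) 0.04628960812971211
jig y rail frame at x 0.018527714160523227 [-0.0294  0.0299] 0.00023595982853465668
jig y rail frame at x 0.022922261306080202 [-0.0255  0.0298] 0.0021350105650918983
jig y rail frame at x 0.04520655238401744 [-0.0294  0.03  ] 0.0003281422168436802
expected carriage top - seat = 10mm
t 10.6333 pos [0.6072 0.0515 0.1812] F [-0.145  -9.1097 -0.8186] grip 0.02272771945332454 shift cm [-14.23   0.    -0.03] turn [ 0.05  0.18 -0.05]
```

Request:
{"method": "jog_arm", "body": {"targets": [[0.1,0,0,0,0,0],[0.2,0,0,0,0,0],[0.3,0,0,0,0,0],[0.3,0,0,0,0,0]]}}

```text
time_s: 10.97
position: [0.607, 0.0533, 0.1824]
tool_rot: [[-0.08, 0.996, -0.046], [0.865, 0.092, 0.494], [0.496, -0.0, -0.868]]
ft_force: [-1.6, -12.2, -1.9]
grip_width: 0.0227
gripper_force: 100.8
```

Request:
{"method": "jog_arm", "body": {"targets": [[0.1,0,0,0,0,0],[0.2,0,0,0,0,0],[0.2,0,0,0,0,0]]}}

```text
time_s: 11.22
position: [0.6068, 0.0554, 0.1832]
tool_rot: [[-0.08, 0.996, -0.046], [0.864, 0.092, 0.495], [0.497, -0.0, -0.868]]
ft_force: [-0.8, -10.5, -3.7]
grip_width: 0.0227
gripper_force: 100.3
```

```bash
python3 meas.py w8.png | tail -8
```

```text
carriage top tool (array([0.0023, 0.0016, 0.004 ]), 3616)
jig y tool [-0.029   0.0302] 0.0005929841927644931 xmax 0.05985372565186958
carriage top rail frame (array([-0.0059,  0.0011,  0.0106]), 3616) 0.05068876331485113
jig y rail frame at x 0.022908001942655926 [-0.0293  0.0299] 0.0002831370998784277
jig y rail frame at x 0.027348031884843638 [-0.0246  0.0299] 0.002627056099765924
jig y rail frame at x 0.04959782890031464 [-0.0295  0.03  ] 0.00025469913244573206
expected carriage top - seat = 10mm
t 11.2667 pos [0.6068 0.0554 0.1832] F [-1.1273 -9.6644 -4.2783] grip 0.022828246917517392 shift cm [-14.67   0.02  -0.05] turn [ 0.03  0.21 -0.1 ]
```

The force dropped from 12.2 to 10.5 N near home, so the catch probably snapped in. I'll push a little further to be sure, then back off to test it.

Request:
{"method": "jog_arm", "body": {"targets": [[0.1,0,0,0,0,0],[0.15,0,0,0,0,0],[0.15,0,0,0,0,0]]}}

```text
time_s: 11.52
position: [0.6068, 0.0566, 0.1838]
tool_rot: [[-0.08, 0.996, -0.046], [0.864, 0.092, 0.494], [0.497, -0.0, -0.868]]
ft_force: [-1.1, -10.6, -4.0]
grip_width: 0.0232
gripper_force: 100.3
```

Request:
{"method": "jog_arm", "body": {"targets": [[-0.1,0,0,0,0,0],[-0.2,0,0,0,0,0],[-0.3,0,0,0,0,0],[-0.4,0,0,0,0,0],[-0.4,0,0,0,0,0]]}}

```text
time_s: 11.93
position: [0.6069, 0.0546, 0.1826]
tool_rot: [[-0.081, 0.996, -0.047], [0.862, 0.093, 0.497], [0.5, 0.0, -0.866]]
ft_force: [-0.2, -2.5, -1.8]
grip_width: 0.0226
gripper_force: 100.2
```

```bash
python3 meas.py w9.png | tail -8
```

```text
carriage top tool (array([0.0013, 0.0033, 0.0041]), 3624)
jig y tool [-0.0289  0.0301] 0.0005742483158027653 xmax 0.05981896260760181
carriage top rail frame (array([-0.002 ,  0.0029,  0.0104]), 3624) 0.04971398187521777
jig y rail frame at x 0.021970944296434272 [-0.0293  0.0299] 0.0002927911567636495
jig y rail frame at x 0.026364796757064428 [-0.0268  0.0294] 0.0012675944262849
jig y rail frame at x 0.04860979062112656 [-0.0294  0.03  ] 0.00026554316430497764
expected carriage top - seat = 10mm
t 11.9833 pos [0.6069 0.0546 0.1826] F [-0.5448 -3.3355 -1.7092] grip 0.0225759377923073 shift cm [-14.57  -0.    -0.1 ] turn [ 0.03  0.05 -0.03]
```

Request:
{"method": "jog_arm", "body": {"targets": [[-0.1,0,0,0,0,0],[-0.2,0,0,0,0,0],[-0.2,0,0,0,0,0],[-0.2,0,0,0,0,0]]}}

```text
time_s: 12.32
position: [0.607, 0.0544, 0.1823]
tool_rot: [[-0.082, 0.996, -0.047], [0.861, 0.095, 0.5], [0.502, 0.001, -0.865]]
ft_force: [0.1, 5.7, 0.1]
grip_width: 0.0229
gripper_force: 100.0
```

The jig stays put under a reversed load: force swung to +5.7 N with only 0.2 mm of movement. So it is latched. Relaxing and releasing.

Request:
{"method": "jog_arm", "body": {"targets": [[0.15,0,0,0,0,0],[0.15,0,0,0,0,0]]}}

```text
time_s: 12.48
position: [0.6069, 0.0545, 0.1825]
tool_rot: [[-0.082, 0.996, -0.047], [0.863, 0.094, 0.497], [0.499, 0.0, -0.866]]
ft_force: [0.4, 2.4, -1.5]
grip_width: 0.0229
gripper_force: 100.0
```

Request:
{"method": "jog_arm", "body": {"targets": [[0,0,0,0,0,0],[0,0,0,0,0,0],[0,0,0,0,0,0],[0,0,0,0,0,0],[0,0,0,0,0,0],[0,0,0,0,0,0]], "hand": 1}}

```text
time_s: 12.98
position: [0.6069, 0.054, 0.1826]
tool_rot: [[-0.081, 0.996, -0.046], [0.863, 0.093, 0.497], [0.499, 0.0, -0.866]]
ft_force: [-0.5, -0.1, -0.0]
grip_width: 0.0858
gripper_force: 0.0
```

Request:
{"method": "jog_arm", "body": {"targets": [[0,0,-2,0,0,0],[0,0,-4,0,0,0],[0,0,-7,0,0,0],[0,0,-10,0,0,0],[0,0,-12,0,0,0],[0,0,-12,0,0,0],[0,0,-12,0,0,0],[0,0,-12,0,0,0]]}}

```text
time_s: 13.65
position: [0.6122, -0.0052, 0.2855]
tool_rot: [[-0.08, 0.996, -0.048], [0.862, 0.094, 0.498], [0.5, -0.001, -0.866]]
ft_force: [0.7, 0.9, 0.2]
grip_width: 0.0856
gripper_force: 0.0
```

```bash
python3 - <<'E'
from h import *
O=np.array([.6072,.0613,.1697])
im,P,d,Q,J=look("w10.pkl","w10.png",O,95.4)
o=env.observe();print(o["time_s"],o["ft_force"],o["grip_width"],abs(o["qvel"]).max())
k=d&(abs(Q[...,0])<.056)&(abs(Q[...,1])<.035)&(Q[...,2]>.006)&(Q[...,2]<.055)
print("jig",Q[k].min(0),Q[k].max(0))
t=d&(abs(Q[...,0])<.03)&(abs(Q[...,1])<.02)&(Q[...,2]>.044)&(Q[...,2]<.055)
print("block",t.sum(),np.percentile(Q[t],[1,99],axis=0),np.median(Q[t],0))
c=Q[k&(Q[...,2]<.014)];A=np.c_[c[:,:2],np.ones(len(c))];print(np.linalg.lstsq(A,c[:,2],rcond=None)[0])
print("rail below jig x<-.05", (d&(Q[...,0]<-.055)&(Q[...,0]>-.085)&(abs(Q[...,1])<.017)&(abs(Q[...,2])<.003)).sum())
E
```

```text
13.7 [-0.4342  0.0547 -0.1665] 0.08567569997333505 0.31332325323146043
jig [-0.0497 -0.0299  0.0064] [0.056  0.0304 0.0506]
block 1464 [[-0.0209 -0.0113  0.0451]
 [ 0.0215  0.0119  0.0496]] [0.0013 0.0003 0.048 ]
[0.0034 0.0008 0.0101]
rail below jig x<-.05 574
```

View pics/w10.png

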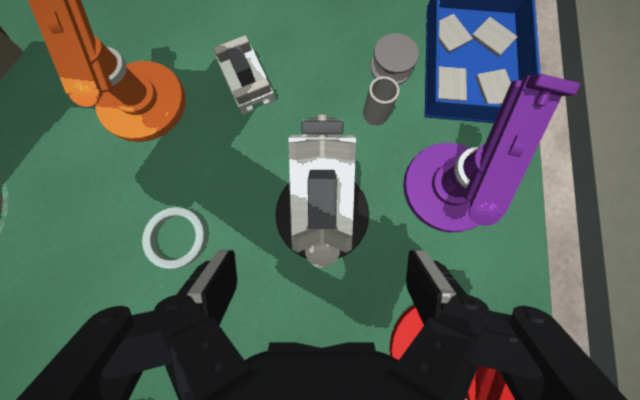

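The jig sits fully home on the rail at (322,200), close to the stop block at (322,125), and it stayed there after release. The gripper is clear, so I'm handing the job in.

```bash
python3 -c "
from h import *
print(env.close_job())"
```

```text
the job is handed in; nothing more can be done
None
```

I slid the V-rest jig up the rail until the catch held it at home; it stayed put when pulled back and after release, so I handed the job in at about 14 s (no verdict was returned).

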